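# Hang the bracket level on the drying hook

### The job

Pick up the aluminium bracket and hang it on the stand's hook rod by the one of its four holes that lets it hang level, then let go so that it hangs freely, level and still. Leave the pipe stub, the tape roll and the wrench where they are.

Things in the scene. Friction and masses are not known exactly. Their poses are not given: they have to be found in the camera images.
- bracket: Bare aluminium bracket (0.36 to 0.56 kg, one even material) standing on its foot on the table: upright 8 mm plate (thickness along its x, centred on x = 0) with a wide arm on top (y -80 to +80, z 144 to 210 mm; four 22 mm round through holes in a row), an offset leg and a foot. Origin: table level, below the arm's middle. z is up when it is level.
- leg_mid (a point): Middle of the bracket's leg, the 8 mm plate below the arm at its +y end: 50 mm wide (y +30 to +80 mm), z 10 to 144 mm of the bracket.
- foot_mid (a point): Middle of the bracket's foot, a flat plate 48 mm (x -24 to +24) by 85 mm (y -5 to +80), 10 mm thick (z 0 to 10 mm of the bracket).
- top_edge (a point): Middle of the bracket's top edge (y = 0, z = 210 mm). The top 30 mm of the arm, all along it, are clear plate to pinch from above across the 8 mm thickness.
- hole_1 (a point): Centre (mid-thickness) of the hole at y = -45 mm, z = 166 mm of the bracket (44 mm below its top edge), nearest the arm's free end.
- hole_2 (a point): Centre of the hole at y = -9 mm, z = 166 mm of the bracket.
- hole_3 (a point): Centre of the hole at y = +27 mm, z = 166 mm of the bracket.
- hole_4 (a point): Centre of the hole at y = +63 mm, z = 166 mm of the bracket, nearest the leg's outer edge.
- stand: Fixed drying stand: 20 mm square post, 242 mm high, on a base 12 mm thick. Origin: on the table below the post's centre. A level 8 mm hook rod leaves the post along the stand's own -x (roughly towards the robot), centre line 225 mm above the table, reaching 114 mm from the post's centre; its last 6 mm turn up by 5 mm. The foot needs the part to hang 45 mm or more out; 70 mm is good.
- hook_tip (a point): Centre of the rounded, turned-up end of the hook rod: 110 mm from the post's centre along -x of the stand, 230 mm above the table.
- pipe_stub: Bystander: rusty pipe piece, 60 mm in diameter, 90 mm high, upright. Origin at the centre of its underside.
- tape_roll: Bystander: pale tape roll, 90 mm in diameter, 25 mm high, lying flat. Origin at the centre of its underside.
- wrench: Bystander: wrench lying flat near the robot. Origin on its underside.
Not all that is in view belongs to the job. Leave any brown look-alike of the stand alone.

How it is judged:
By the outcome, as a careful person would: the job done as asked, in the order asked, and still so for the second after the job is handed in, with the robot touching nothing.
It also fails if it takes over 54 s, if anything falls off the work surface, if the arm or the gripper's body presses on something with over 40 N, if the wrist force passes 120 N, or if a joint passes its speed limit or range.

### The arm

A 6-joint arm with a two-finger parallel gripper is mounted at the origin on the work surface. World frame = base frame: x ahead of the robot, y to its left, z up, the work surface at z = 0. Lengths are in m, angles in rad, forces in N, time in s.
With the tool pointing down it reaches from about 0.35 to 0.975 m from the base axis. Payload 4.9 kg.
Tool frame: the origin (TCP) lies at the very end of the fingers, on their centre line; the grasp point (between the pads) lies 19 mm behind it (manip.grasp_offset is the distance from the TCP to the grasp point, in m); z points along the fingers, y is the line along which they close (so a half turn about z gives the same grasp; the last joint's range is limited). The gripper opens to 85 mm and grips with 20 to 120 N. Pads are 22 mm wide; open, the fingers measure 114 mm over their backs; the gripper's body (76 mm by 85 mm) begins 54 mm behind the grasp point. The pads swing forward as they close: fully open they stand 13 mm farther back than shut.
Start: joints at [1.053, 0.053, 1.613, -0, 1.476, -0.119], TCP at [0.243, 0.576, 0.231] pointing down, gripper open.
Joint ranges: [-3.01, 3.01], [-1.01, 2.22], [0.06, 2.58], [-1.02, 4.17], [0.09, 2.62], [-3.14, 3.14]. Speed limits (rad/s): [2.57, 2.57, 3.14, 3.14, 3.14, 3.14].

### API

Orientations are given as a unit quaternion [w, x, y, z].
In Python, from plant import manip, eyes, job_done, models gives the robot as it stands.
- The arm moves only by the tool servo_tool, never from a script. Its argument "motion" is one flat list of numbers, 5 for each row, row after row: the opening, from -1 (shut) to 1 (fully open), then the shift along the tool's x, y, z normalised to -1 to 1, where 1 is 120 mm, then the turn about the tool's z normalised to -1 to 1, where 1 is 45 degrees. A call has 1 to 5 rows; each row is the pose to reach, as a shift and turn from the pose commanded when the call began, along the tool's axes at that moment; what a row does not reach only later rows make up. A row lasts 1/8 s, in which the tool goes at most 62.5 mm and 10.7 degrees, less where a joint would pass 70% of its speed; a pose out of reach is approached as far as the arm can. A call with a number of a shift or a turn outside -1 to 1 is refused whole. A call with a gripper value outside its range is refused whole. The fingers move at their own pace and stop on an object; the grip force is fixed at half the most. Time passes only in rows, so rows that repeat a pose let the fingers close. It gives the time, the measured TCP pose, the force, the opening and the grip force at its end, in the units of the state.
- manip.state(): the state, without advancing time (a new reading comes with each control period).
- eyes.grab_frame(name): name is "scene" or "top" or "wrist"; returns (picture, depth): 420x560x3 uint8, red, green, blue; 420x560 float32, m along the optical axis (not along the pixel's ray), 0 where there is no reading.
- eyes.camera_params(name): a dict with "fov_y" (degrees; the focal length in pixels is half the picture's height over the tangent of half this angle, whatever the lens; pixels are square), "cx", "cy" (the principal point, pixels), "pose" (4x4, takes a point from camera to world coordinates); the wrist camera has in their place "T_tool_cam" (4x4, takes a point from camera to tool coordinates, whose origin is the TCP and whose axes are the flange's). Camera axes: x right, y up, looking along -z (the intrinsics and any distortion apply to the point x, -y, -z); pixel columns grow to the right and rows downward; lengths in m; the calibration is good to about 2 mm. A picture is of the moment at which its call begins: read the wrist's pose just before it. camera_params takes no time and is no camera call.
- job_done(): hands the job in; it is judged then, once.
Trained networks look in the newest picture that a camera, given by its name, has taken for a name from the list of things; names that differ only in an ending like _2 or _b are one class to them, and where a whole thing is asked for, a point or a joint stands for the part that bears it (a point fixed in the world has none). Each returns a list of dicts, best first, with "p" (0 to 1); they miss things now and then, are a little off and sometimes report something else, mostly with a low value. They report only what shows in the picture. A call takes as long as a camera call. They do not tell look-alikes from the thing itself.
- models.regions_of(camera, label): "mask" (420x560 bool, what is visible of it) and "pixel" ([column, row] in pixels, amid what is visible of it).
The state is a dict: "time": time; "joint_pos": joint angles; "joint_vel": joint speeds; "joint_efforts": joint torques, N m; "tool_pos": TCP position; "tool_rot": TCP orientation; "contact_force": force on the tool from outside, world axes, zero at the start; "ft_torque": the same for the moment, N m; "gripper_width": opening from 0.0 (shut) to 1.0 (fully open); "grasp_force": force on a finger pad.
Only numpy, scipy, OpenCV 4.12 (cv2) and the standard library are available. Lean on these libraries where they do the work, as an engineer would, in place of code of your own. Each camera call takes 0.05 s, during which the arm holds its last target. There are 200 camera calls.

## Working session

There is one attempt and no reset: what is moved stays moved. The work goes in short steps, Python scripts to look and compute and a tool call to move; the robot and the scene stay as the last step left them, time stands still between calls to the robot, and variables do not carry over. Pictures are saved under pics/ and viewed, at most 10 in all, crops included, and the job is handed in when it is done.

Besides the shell and the picture viewer there is one more tool, called in YAML: its name, and indented under it one key for each argument. servo_tool: Moves the arm, as the interface text tells. Its arguments: {"type":"object","properties":{"motion":{"type":"array","items":{"type":"number","minimum":-1,"maximum":1}}},"required":["motion"]}

```bash
mkdir -p pics; ls
cat > h.py <<'E'
import numpy as np, cv2
from plant import manip, eyes, job_done, models
from scipy.spatial.transform import Rotation as R
def tool(s=None):
    s=s or manip.state(); T=np.eye(4); q=s["tool_rot"]
    T[:3,:3]=R.from_quat([q[1],q[2],q[3],q[0]]).as_matrix(); T[:3,3]=s["tool_pos"]; return T
def grab(name,fn=None):
    T=tool() if name=="wrist" else None
    p,d=eyes.grab_frame(name); c=eyes.camera_params(name)
    c["M"]=T@np.array(c["T_tool_cam"]) if name=="wrist" else np.array(c["pose"])
    if fn: cv2.imwrite("pics/"+fn,p[:,:,::-1])
    return p,d,c
def pts(d,c,mask=None):
    h,w=d.shape; f=h/2/np.tan(np.radians(c["fov_y"])/2)
    v,u=np.nonzero((d>0)&(mask if mask is not None else True)); z=d[v,u]
    P=np.c_[(u-c["cx"])/f*z,-(v-c["cy"])/f*z,-z,np.ones_like(z)]
    return (P@c["M"].T)[:,:3],u,v
E
python3 - <<'E'
from h import *
print(manip.state())
a=grab("scene"); b=grab("top")
cv2.imwrite("pics/a.png",cv2.resize(np.vstack([a[0],b[0]])[:,:,::-1],(400,600)) )
cv2.imwrite("pics/s.png",a[0][:,:,::-1]);cv2.imwrite("pics/t.png",b[0][:,:,::-1])
for n,x in (("scene",a),("top",b)):
  c=x[2]; print(n,{k:c[k] for k in c if k!="M"})
  for l in ("bracket","stand","hook_tip","hole_1","pipe_stub","tape_roll","wrench"):
    for r in models.regions_of(n,l):
      P,_,_=pts(x[1],c,np.array(r["mask"]))
      print(n,l,round(r["p"],2),r["pixel"],r["mask"].sum(), np.percentile(P,[2,50,98],axis=0).round(3).tolist() if len(P) else None)
E
```

```text
pics
{'time': 0.0, 'joint_pos': array([ 1.05298079e+00,  5.33384968e-02,  1.61427369e+00,  4.16054185e-06,
        1.47598688e+00, -1.18992507e-01]), 'joint_vel': array([-0.00103838, -0.00037476, -0.00223987,  0.00055691, -0.00076483,
        0.00066034]), 'joint_efforts': array([-1.44305737e-03, -3.93690956e+01, -3.70170164e+01, -3.01093869e-04,
        7.20061798e-03, -2.10214992e-06]), 'tool_pos': array([0.2423987 , 0.57541748, 0.23008653]), 'tool_rot': array([-3.16021296e-04,  1.98092636e-01,  9.80182790e-01, -9.52132272e-04]), 'contact_force': array([0.92028635, 0.36130887, 0.64794123]), 'ft_torque': array([ 0.03385096,  0.0114453 , -0.02140136]), 'grasp_force': 0.0, 'gripper_width': 0.9976165499608128}
scene {'fov_y': 42.73384782906639, 'cx': 272.642249833885, 'cy': 205.20148454144774, 'pose': array([[ 0.35052563, -0.69636085,  0.62626938,  1.3282149 ],
       [ 0.93653681,  0.25667464, -0.2387822 , -0.36732834],
       [ 0.00553111,  0.67022361,  0.74213861,  1.04862983],
       [ 0.        ,  0.        ,  0.        ,  1.        ]])}
scene bracket 0.89 [398.8, 188.2] 2713 [[0.
[... 2202 characters left out ...]
8, 0.005], [0.677, -0.358, 0.013], [0.751, -0.31, 0.242]]
top hole_1 0.62 [184.9, 195.5] 742 [[0.597, 0.121, 0.005], [0.614, 0.221, 0.144], [0.628, 0.273, 0.212]]
top pipe_stub 0.71 [259.0, 139.6] 365 [[0.747, -0.007, 0.003], [0.781, 0.02, 0.064], [0.803, 0.047, 0.094]]
top pipe_stub 0.6 [184.5, 193.9] 790 [[0.597, 0.119, -0.001], [0.615, 0.222, 0.126], [0.633, 0.277, 0.212]]
top tape_roll 0.87 [306.0, 150.5] 375 [[0.722, -0.138, -0.003], [0.765, -0.1, 0.023], [0.815, -0.053, 0.029]]
top tape_roll 0.7 [188.3, 191.4] 742 [[0.598, 0.119, 0.001], [0.615, 0.22, 0.126], [0.628, 0.273, 0.212]]
top wrench 0.75 [251.1, 279.1] 418 [[0.315, 0.005, -0.003], [0.378, 0.031, 0.006], [0.466, 0.062, 0.011]]
```

View pics/s.png

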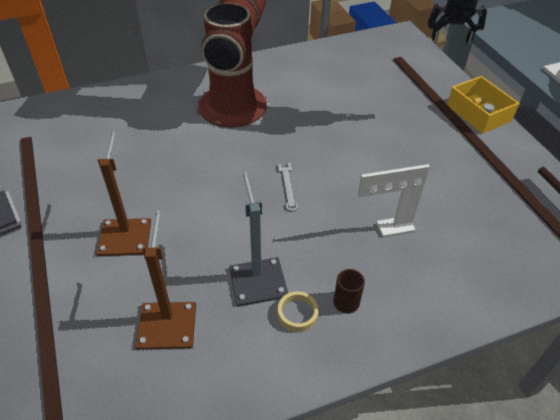

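View pics/t.png

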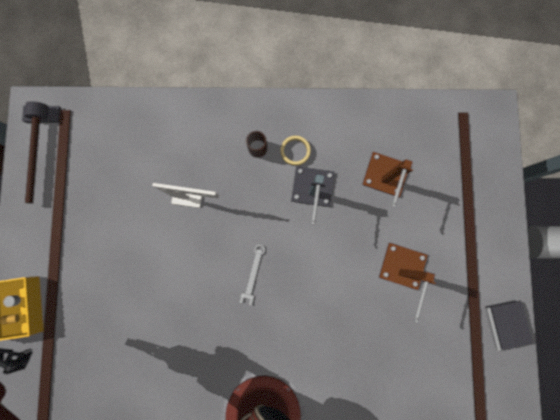

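Scene: the grey stand (base at 258,280 in scene; 314,187 in top) is the real one, and the two brown stands are look-alikes. The bracket is at (398,195), with its leg on the +y (right) side. The centroid works out at y ≈ +26 mm, so hole_3 is the one to use. Next I'll measure the poses.

```bash
cat > m.py <<'E'
from h import *
def line(P):
    m=P.mean(0); d=np.linalg.svd(P-m)[2][0]; return m,d
for n in ("scene","top"):
    p,d,c=grab(n); P,u,v=pts(d,c)
    # bracket top band
    s=(P[:,2]>0.15)&(P[:,2]<0.22)&(P[:,0]>0.55)&(P[:,0]<.7)&(P[:,1]>.08)&(P[:,1]<.33)
    Q=P[s]; m,dd=line(Q[:,:2]); dd*=np.sign(dd[1]); t=(Q[:,:2]-m)@dd
    w=(Q[:,:2]-m)@[dd[1],-dd[0]]
    print(n,"arm",len(Q),"yaw of +y end",np.degrees(np.arctan2(-dd[0],dd[1])),"ends",m+dd*np.percentile(t,.5),m+dd*np.percentile(t,99.5),np.ptp(np.percentile(t,[.5,99.5])),"w",np.percentile(w,[2,50,98]),"ztop",np.percentile(Q[:,2],99))
    s=(P[:,2]>0.02)&(P[:,2]<0.13)&(P[:,0]>0.55)&(P[:,0]<.7)&(P[:,1]>.08)&(P[:,1]<.33)
    if s.any(): print(" leg t range",np.percentile((P[s][:,:2]-m)@dd,[2,98]))
    near=(P[:,0]>.5)&(P[:,0]<.75)&(P[:,1]>-.25)&(P[:,1]<-.08)
    Q=P[near&(P[:,2]>.21)&(P[:,2]<.26)]
    post=Q[Q[:,2]>.237]
    rod=Q[(Q[:,0]<.63)]
    m,dd=line(rod); dd*=np.sign(dd[0]); t=(rod-m)@dd
    print(" rod",len(rod),m,dd,np.degrees(np.arctan2(dd[1],dd[0])),"ends",m+dd*t.min(),m+dd*t.max(),"z",np.percentile(rod[:,2],[5,50,95]))
    print(" post",len(post),np.percentile(post,[5,50,95],axis=0).round(4).tolist())
    b=P[near&(P[:,2]>.007)&(P[:,2]<.018)]; r=cv2.minAreaRect(b[:,:2].astype(np.float32)*1000); print(" base",r)
E
python3 m.py
```

```text
scene arm 1288 yaw of +y end -8.180512045581382 ends [0.6085145 0.1169626] [0.63121809 0.2748951 ] 0.1595560292953732 w [-0.0070057   0.00048727  0.00397075] ztop 0.21164252779350332
 leg t range [0.03251811 0.08176524]
 rod 176 [ 0.5885271  -0.13983159  0.22845796] [ 9.75994431e-01 -2.17794062e-01  7.85019012e-04] -12.57950457010217 ends [ 0.52864245 -0.12646827  0.2284098 ] [ 0.63142435 -0.14940415  0.22849247] z [0.21694219 0.22832191 0.23935049]
 post 102 [[0.6273, -0.1543, 0.2378], [0.6386, -0.1451, 0.2404], [0.6493, -0.1328, 0.244]]
 base ((672.6371459960938, -140.6873779296875), (137.19786071777344, 138.2382049560547), 81.93693542480469)
top arm 367 yaw of +y end -8.027753311375116 ends [0.60288288 0.11723306] [0.62511749 0.2748864 ] 0.15921354173918206 w [-0.00261263 -0.00097402  0.00540162] ztop 0.2137491022682433
 leg t range [0.03162379 0.08052498]
 rod 178 [ 0.58828018 -0.13803997  0.22971218] [ 0.9880639  -0.14933425  0.0378023 ] -8.594536995494554 ends [ 0.52524206 -0.1285125   0.22730041] [ 0.6295608  -0.14427905  0.23129153] z [0.22258703 0.22887193 0.24046367]
 post 78 [[0.6254, -0.1536, 0.2379], [0.6334, -0.1448, 0.2411], [0.6455, -0.1338, 0.2443]]
 base ((624.7075805664062, -160.1085205078125), (236.27548217773438, 157.99636840820312), 5.451951026916504)
```

servo_tool:
  motion: [1,-0.3,-0.1,-0.3,0,1,-0.7,-0.25,-0.6,0,1,-1,-0.37,-0.6,0]

```text
time: 1.27
tool_pos: [0.3382, 0.4886, 0.3081]
tool_rot: [0.002, 0.198, 0.98, 0.003]
contact_force: [0.3, 0.3, 0.4]
gripper_width: 1.0
grasp_force: 0.0
```

servo_tool:
  motion: [1,-0.5,-0.18,0,0,1,-1,-0.37,0,0,1,-1,-0.37,0,0]

```text
time: 1.65
tool_pos: [0.4319, 0.3983, 0.3033]
tool_rot: [0.0, 0.201, 0.98, -0.0]
contact_force: [0.5, 0.7, 0.4]
gripper_width: 0.999
grasp_force: 0.0
```

servo_tool:
  motion: [1,-0.5,-0.18,0,0.2,1,-1,-0.37,0,0.4,1,-1,-0.37,0,0.6,1,-1,-0.37,0,0.8,1,-1,-0.37,0,0.84]

```text
time: 2.28
tool_pos: [0.5223, 0.3141, 0.3032]
tool_rot: [-0.0, 0.505, 0.863, 0.0]
contact_force: [-0.3, -0.4, 0.4]
gripper_width: 1.0
grasp_force: 0.0
```

```bash
cat >> h.py <<'E'
def go(xyz,yaw):
    """remaining motion, tool units, to TCP xyz with tool y at world angle yaw (deg)"""
    s=manip.state(); T=tool(s); d=T[:3,:3].T@(np.array(xyz)-T[:3,3])/.12
    a=np.degrees(np.arctan2(T[1,1],T[0,1])); t=-((yaw-a+90)%180-90)/45
    print("t",s["time"],"pos",T[:3,3].round(4),"yaw",a.round(2),"tilt",T[2,2].round(4),"F",s["contact_force"].round(1),"w",round(s["gripper_width"],3),s["joint_pos"].round(2)); print("MOVE",d.round(3),"turn",round(t,3))
E
python3 -c "
from h import *
go([.62,.2227,.30],-8.1)"
```

```text
t 2.275 pos [0.5223 0.3141 0.3032] yaw 29.4 tilt -1.0 F [-0.3 -0.4  0.4] w 1.0 [ 0.42 -0.02  1.56  0.    1.59 -0.09]
MOVE [-1.063  0.335  0.027] turn 0.833
```

servo_tool:
  motion: [1,-0.4,0.12,0,0.2,1,-0.8,0.27,0,0.4,1,-1,0.33,0,0.6,1,-1,0.33,0,0.8,1,-1,0.33,0,0.83]

```text
time: 2.9
tool_pos: [0.6159, 0.2287, 0.3032]
tool_rot: [-0.0, 0.754, 0.657, -0.0]
contact_force: [-0.4, 0.1, 0.4]
gripper_width: 0.999
grasp_force: 0.0
```

Run:
```python
from h import *
go([.62,.2227,.30],-8.1)
p,d,c=grab("wrist","w1.png"); P,u,v=pts(d,c)
print(c["T_tool_cam"])
s=(P[:,2]>0.2)&(P[:,2]<0.222)&(P[:,0]>.57)&(P[:,0]<.67); Q=P[s]
print(len(Q),(d==0).mean())
m=Q[:,:2].mean(0); dd=np.linalg.svd(Q[:,:2]-m)[2][0]; dd*=np.sign(dd[1]); t=(Q[:,:2]-m)@dd; w=(Q[:,:2]-m)@[dd[1],-dd[0]]
print("edge",m,np.degrees(np.arctan2(-dd[0],dd[1])),m+dd*t.min(),m+dd*t.max(),np.percentile(w,[1,50,99]))
```

```text
t 2.9 pos [0.6159 0.2287 0.3032] yaw -7.86 tilt -1.0 F [-0.4  0.1  0.4] w 0.999 [0.24 0.1  1.45 0.   1.6  0.38]
MOVE [-0.045  0.041  0.026] turn 0.005
[[-1.25523743e-03  9.45974201e-01  3.24239472e-01  8.44588916e-02]
 [ 9.99999069e-01  1.01411833e-03  9.12617121e-04 -3.98975851e-04]
 [ 5.34495061e-04  3.24240316e-01 -9.45974594e-01 -1.43418808e-01]
 [ 0.00000000e+00  0.00000000e+00  0.00000000e+00  1.00000000e+00]]
1808 0.0037797619047619047
edge [0.61685834 0.2078032 ] -8.274688959028577 [0.60420901 0.12082624] [0.6271614  0.27864723] [-3.91046947e-03 -5.67615814e-07  3.92347465e-03]
```

View pics/w1.png

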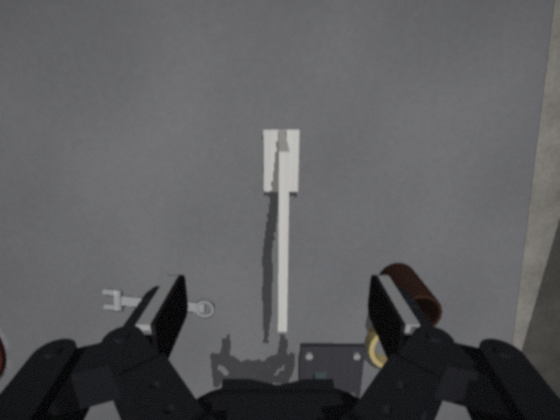

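servo_tool:
  motion: [1,-0.015,0.03,0.25,0.01,1,-0.015,0.03,0.5,0.01,1,-0.015,0.03,0.75,0.01,1,-0.015,0.03,1,0.01,1,-0.015,0.03,1,0.01]

```text
time: 3.58
tool_pos: [0.617, 0.2262, 0.1799]
tool_rot: [-0.001, 0.756, 0.654, -0.003]
contact_force: [0.0, 0.3, 0.5]
gripper_width: 0.999
grasp_force: 0.0
```

servo_tool:
  motion: [-1,0,0,0,0,-1,0,0,0,0,-1,0,0,0,0,-1,0,0,0,0,-1,0,0,0,0]

```text
time: 4.2
tool_pos: [0.6199, 0.226, 0.1841]
tool_rot: [0.0, 0.757, 0.653, 0.001]
contact_force: [0.8, -0.4, 2.5]
gripper_width: 0.082
grasp_force: 61.1
```

servo_tool:
  motion: [-1,0,0,0,0,-1,0,0,0,0,-1,0,0,0,0]

```text
time: 4.58
tool_pos: [0.6199, 0.226, 0.1841]
tool_rot: [0.0, 0.757, 0.653, 0.001]
contact_force: [1.4, 0.7, 3.9]
gripper_width: 0.08
grasp_force: 61.3
```

servo_tool:
  motion: [-1,0,0,-0.1,0,-1,0,0,-0.3,0,-1,0,0,-0.55,0,-1,0,0,-0.6,0,-1,0,0,-0.6,0]

```text
time: 5.2
tool_pos: [0.6188, 0.2258, 0.2542]
tool_rot: [-0.0, 0.757, 0.653, -0.001]
contact_force: [0.3, 0.5, -5.7]
gripper_width: 0.083
grasp_force: 60.2
```

```bash
python3 m.py 2>&1 | grep -v arm
python3 - <<'E'
from h import *
go([.467,-.118,.256],-9)
E
```

```text
leg t range [-0.04358734  0.03981645]
 rod 169 [ 0.58710804 -0.1398454   0.22846177] [ 0.97362239 -0.22816171 -0.00129459] -13.188879452333236 ends [ 0.52744987 -0.12586492  0.2285411 ] [ 0.63086798 -0.15010024  0.22840358] z [0.21981781 0.22809141 0.23832091]
 post 102 [[0.6266, -0.1557, 0.2374], [0.6389, -0.1449, 0.2406], [0.6485, -0.1326, 0.243]]
 base ((672.1141357421875, -140.69696044921875), (137.05831909179688, 136.43939208984375), 82.03313446044922)
 leg t range [-0.01403298  0.05021239]
 rod 181 [ 0.58876662 -0.13816473  0.22956724] [ 0.98803374 -0.15143875  0.02925132] -8.71407139583973 ends [ 0.52517104 -0.12841726  0.22768446] [ 0.63019859 -0.14451513  0.23079386] z [0.22354437 0.22871376 0.23995139]
 post 76 [[0.6258, -0.1537, 0.2382], [0.6336, -0.1447, 0.241], [0.6457, -0.1353, 0.2446]]
 base ((653.28857421875, -139.2099609375), (142.98414611816406, 155.86083984375), 77.34689331054688)
t 5.3 pos [0.6183 0.2257 0.2528] yaw -8.45 tilt -1.0 F [-1.   0.3 -5.2] w 0.083 [0.24 0.12 1.5  0.   1.52 0.38]
MOVE [-3.018 -0.826 -0.019] turn 0.012
```

servo_tool:
  motion: [-1,-0.2,-0.15,0,0,-1,-0.5,-0.35,0,0,-1,-0.8,-0.5,0,0,-1,-1,-0.6,0,0,-1,-1,-0.6,0,0]

```text
time: 5.92
tool_pos: [0.529, 0.1166, 0.2536]
tool_rot: [-0.001, 0.758, 0.652, -0.001]
contact_force: [0.5, 0.4, -5.1]
gripper_width: 0.076
grasp_force: 60.2
```

servo_tool:
  motion: [-1,-0.2,-0.1,0,0,-1,-0.5,-0.2,0,0,-1,-0.8,-0.24,0,0,-1,-1,-0.24,0,0,-1,-1,-0.24,0,0]

```text
time: 6.55
tool_pos: [0.4842, 0.0026, 0.2543]
tool_rot: [-0.001, 0.758, 0.652, -0.0]
contact_force: [0.1, 0.6, -3.8]
gripper_width: 0.076
grasp_force: 60.2
```

servo_tool:
  motion: [-1,-0.2,0,0,0,-1,-0.5,0,0,0,-1,-0.8,0,0,0,-1,-1,0,0,0,-1,-1,0,0,0]

```text
time: 7.18
tool_pos: [0.4669, -0.1157, 0.2546]
tool_rot: [-0.001, 0.758, 0.653, -0.0]
contact_force: [0.4, 0.2, -4.9]
gripper_width: 0.081
grasp_force: 60.2
```

Run:
```python
from h import *
go([.467,-.118,.256],-9)
a=grab("scene"); b=grab("top"); w=grab("wrist")
ac=cv2.resize(a[0][110:310,160:360],(400,400),interpolation=2); bc=cv2.resize(b[0][130:280,230:430],(400,300),interpolation=2)
o=np.zeros((600,800,3),np.uint8); o[:400,:400]=ac; o[:300,400:]=bc; o[300:600,400:]=cv2.resize(w[0],(400,300))
cv2.imwrite("pics/c1.png",o[:,:,::-1])
```

```text
t 7.175 pos [ 0.4669 -0.1157  0.2546] yaw -8.54 tilt -1.0 F [ 0.4  0.2 -4.9] w 0.081 [-0.4  -0.31  1.91  0.    1.55 -0.25]
MOVE [-0.018  0.004 -0.012] turn 0.01
```

View pics/c1.png

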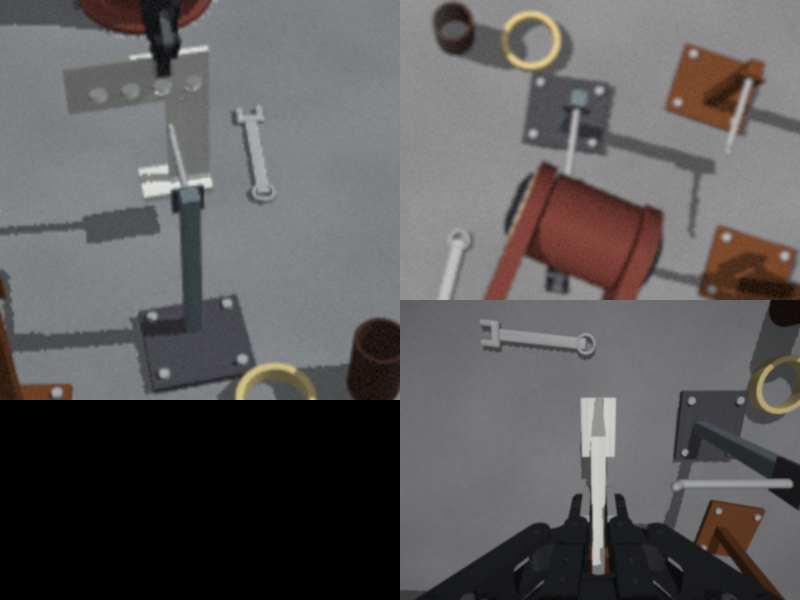

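Scene crop: hole_3 (162,88) is under the gripper, and the rod tip (172,127) points at it. In the wrist view the rod (675–790,485) lies along the tool's y. I'll now measure rod against hole in both cameras.

```bash
cat > f.py <<'E'
from h import *
T=tool(); go([.467,-.118,.256],-9)
p,d,c=grab("wrist"); P,u,v=pts(d,c)
Q=(P-T[:3,3])@T[:3,:3]   # tool coords
s=(P[:,2]>.215)&(P[:,2]<.245)&(Q[:,1]>.02)&(Q[:,1]<.16)&(abs(Q[:,0])<.05)
r=Q[s]; print("wrist rod n",len(r),"y",np.percentile(r[:,1],[0.5,99.5]).round(4),"slope dx/dy,x0",np.polyfit(r[:,1],r[:,0],1).round(4),"upper z world",np.percentile(T[2,3]-r[:,2],[5,50,95]).round(4))
for lo in np.arange(.03,.15,.02):
    k=(r[:,1]>lo)&(r[:,1]<lo+.02)
    if k.any(): print("  y",lo.round(2),"x",np.median(r[k,0]).round(4),"zw",np.percentile(T[2,3]-r[k,2],[50,95]).round(4))
zt=T[2,3]+.026
s=(abs(P[:,2]-zt)<.008)&(abs(Q[:,1])<.012)&(Q[:,0]>.012)
e=Q[s]; print("wrist edge n",len(e),"x max (expect .053)",np.percentile(e[:,0],99.5).round(4),"y",np.percentile(e[:,1],[2,50,98]).round(4),"zw",np.median(P[s][:,2]).round(4),np.polyfit(e[:,0],e[:,1],1).round(3))
p,d,c=grab("scene"); P,u,v=pts(d,c); Q=(P-T[:3,3])@T[:3,:3]
s=(abs(Q[:,1])<.02)&(Q[:,2]>-.04)&(Q[:,2]<.05)&(abs(Q[:,0])<.14)
b=Q[s]; print("scene plate x",np.percentile(b[:,0],[.5,99.5]).round(4),"zw top",np.percentile(P[s][:,2],99).round(4), "y",np.median(b[:,1]).round(4))
# holes: project through plate plane; depth beyond plate
m=np.array(models.regions_of("scene","bracket")[0]["mask"]).astype(np.uint8)
M=np.linalg.inv(c["M"]); h=420; f=h/2/np.tan(np.radians(c["fov_y"])/2)
def proj(w):
    q=M@np.r_[w,1]; return np.array([c["cx"]+f*q[0]/-q[2], c["cy"]-f*q[1]/-q[2]])
for y,n in ((-45,1),(-9,2),(27,3),(63,4)):
    w=T[:3,3]+T[:3,:3]@np.array([(y-27)/1000,.004,.018]); print(n,"predicted hole px",proj(w).round(1))
s=(P[:,2]>.215)&(P[:,2]<.245)&(Q[:,1]>.02)&(Q[:,1]<.16)&(abs(Q[:,0])<.04)
r=Q[s]; print("scene rod n",len(r),"slope,x0",np.polyfit(r[:,1],r[:,0],1).round(4),"y",np.percentile(r[:,1],[.5,99.5]).round(4),"zw",np.percentile(P[s][:,2],[5,50,95]).round(4))
x=cv2.resize(p[120:220,180:280],(600,600),interpolation=2); cv2.imwrite("pics/"+__import__("sys").argv[1],x[:,:,::-1])
E
python3 f.py c2.png
```

```text
t 7.325 pos [ 0.467  -0.1144  0.2548] yaw -8.39 tilt -1.0 F [ 1.6 -0.2 -4.5] w 0.08 [-0.4  -0.32  1.91  0.    1.55 -0.25]
MOVE [-0.03   0.004 -0.01 ] turn 0.014
wrist rod n 3387 y [0.0593 0.16  ] slope dx/dy,x0 [-0.0159 -0.0003] upper z world [0.2194 0.2289 0.2347]
  y 0.05 x -0.0013 zw [0.2323 0.2346]
  y 0.07 x -0.0016 zw [0.2289 0.2302]
  y 0.09 x -0.0014 zw [0.2288 0.2302]
  y 0.11 x -0.0012 zw [0.2288 0.2303]
  y 0.13 x -0.0012 zw [0.2289 0.2304]
wrist edge n 2251 x max (expect .053) 0.0532 y [-0.0079 -0.0007  0.0068] zw 0.2816 [ 0.002 -0.001]
scene plate x [-0.1081  0.0504] zw top 0.2831 y 0.0045
1 predicted hole px [209.9 157.1]
2 predicted hole px [226.  154.8]
3 predicted hole px [241.9 152.6]
4 predicted hole px [257.8 150.3]
scene rod n 123 slope,x0 [ 0.0119 -0.0065] y [0.0619 0.1597] zw [0.225  0.2282 0.2328]
```

View pics/c2.png

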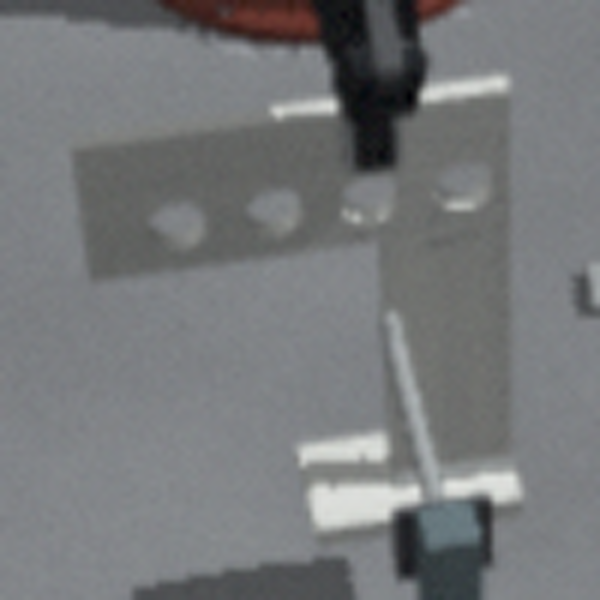

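Hole_3 shows at (241,153), matching the prediction (241.9,152.6). I'll shift about 2.5 mm in tool −x, lower 10 mm and approach until just short of the tip.

servo_tool:
  motion: [-1,-0.02,0.1,0.05,0,-1,-0.02,0.22,0.08,0,-1,-0.02,0.3,0.08,0,-1,-0.02,0.33,0.08,0,-1,-0.02,0.33,0.08,0]

```text
time: 8.1
tool_pos: [0.5058, -0.1235, 0.2457]
tool_rot: [-0.0, 0.757, 0.653, -0.0]
contact_force: [0.5, 0.3, -5.2]
gripper_width: 0.081
grasp_force: 60.2
```

servo_tool:
  motion: [-1,0,0,0,0,-1,0,0,0,0]

```text
time: 8.35
tool_pos: [0.5054, -0.1235, 0.2458]
tool_rot: [0.0, 0.757, 0.653, 0.0]
contact_force: [0.6, 0.4, -4.1]
gripper_width: 0.081
grasp_force: 60.2
```

```bash
python3 f.py c3.png
```

```text
t 8.35 pos [ 0.5054 -0.1235  0.2458] yaw -8.45 tilt -1.0 F [ 0.6  0.4 -4.1] w 0.081 [-0.38 -0.21  1.84 -0.    1.51 -0.24]
MOVE [-0.001 -0.323 -0.085] turn 0.012
wrist rod n 6271 y [0.0214 0.1419] slope dx/dy,x0 [0.0175 0.0007] upper z world [0.2205 0.2301 0.2429]
  y 0.03 x 0.0021 zw [0.2288 0.2302]
  y 0.05 x 0.0021 zw [0.2289 0.2302]
  y 0.07 x 0.0023 zw [0.2288 0.2302]
  y 0.09 x 0.0026 zw [0.2288 0.2303]
  y 0.11 x 0.0033 zw [0.2344 0.2428]
  y 0.13 x 0.0056 zw [0.2422 0.2434]
wrist edge n 2263 x max (expect .053) 0.0532 y [-0.0084 -0.0007  0.0072] zw 0.2725 [-0.    -0.001]
scene plate x [-0.1081  0.0502] zw top 0.2731 y 0.0046
1 predicted hole px [211.1 172.3]
2 predicted hole px [227.4 170. ]
3 predicted hole px [243.6 167.7]
4 predicted hole px [259.7 165.4]
scene rod n 341 slope,x0 [-0.0022 -0.0019] y [0.0247 0.1469] zw [0.2179 0.2298 0.2424]
```

View pics/c3.png

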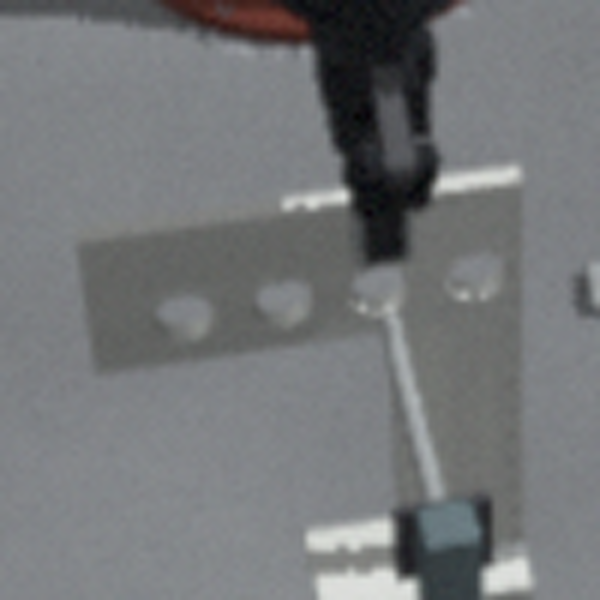

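Hole_3 (377,292) is just short of the tip (390,312), and lateral error is under 2 mm. I'll thread it.

servo_tool:
  motion: [-1,0.005,0.06,0,0,-1,0.005,0.12,0,0,-1,0.005,0.18,0,0,-1,0.005,0.24,0,0,-1,0.005,0.26,0,0]

```text
time: 9.12
tool_pos: [0.537, -0.1276, 0.2456]
tool_rot: [-0.0, 0.757, 0.653, -0.0]
contact_force: [0.2, 0.3, -4.3]
gripper_width: 0.078
grasp_force: 60.2
```

```bash
python3 f.py c4.png
```

```text
t 9.125 pos [ 0.537  -0.1276  0.2456] yaw -8.44 tilt -1.0 F [ 0.2  0.3 -4.3] w 0.078 [-0.37 -0.13  1.77 -0.    1.51 -0.22]
MOVE [-0.006 -0.589 -0.087] turn 0.012
wrist rod n 5138 y [0.021  0.1103] slope dx/dy,x0 [ 0.0327 -0.0004] upper z world [0.2206 0.2308 0.2431]
  y 0.03 x 0.0017 zw [0.229  0.2303]
  y 0.05 x 0.0017 zw [0.2289 0.2303]
  y 0.07 x 0.0025 zw [0.2296 0.2399]
  y 0.09 x 0.0046 zw [0.242  0.2434]
  y 0.11 x 0.0017 zw [0.2421 0.2428]
wrist edge n 2281 x max (expect .053) 0.0532 y [-0.0084 -0.0003  0.0077] zw 0.2723 [-0.007 -0.   ]
scene plate x [-0.1083  0.0496] zw top 0.2734 y 0.0046
1 predicted hole px [213.3 182.6]
2 predicted hole px [230.  180.2]
3 predicted hole px [246.5 177.7]
4 predicted hole px [262.8 175.3]
scene rod n 300 slope,x0 [-0.0076 -0.0021] y [0.0223 0.1156] zw [0.2173 0.2298 0.2429]
```

View pics/c4.png

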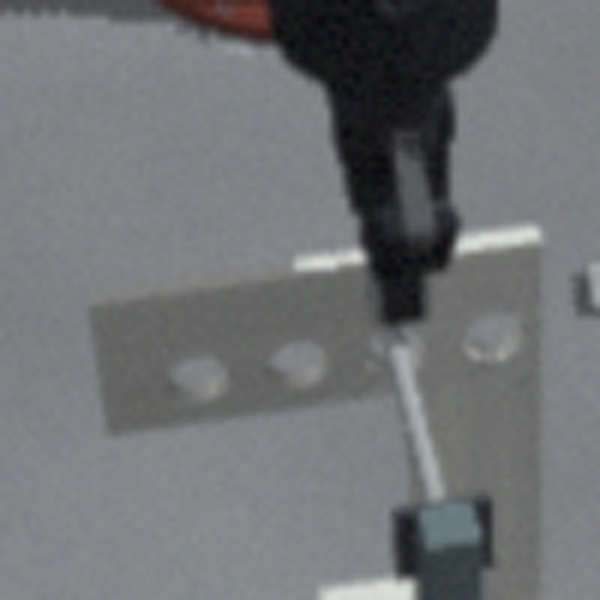

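The rod passes through hole_3 (397,345) with no contact force. I'll continue to about 70 mm out, then lower.

servo_tool:
  motion: [-1,0,0.06,0,0,-1,0,0.12,0,0,-1,0,0.19,0,0,-1,0,0.25,0,0,-1,0,0.27,0,0]

```text
time: 9.9
tool_pos: [0.5691, -0.1324, 0.2456]
tool_rot: [-0.0, 0.757, 0.653, -0.0]
contact_force: [0.3, 0.9, -4.7]
gripper_width: 0.08
grasp_force: 60.2
```

servo_tool:
  motion: [-1,0,0,0.03,0,-1,0,0,0.05,0,-1,0,0,0.07,0,-1,0,0,0.075,0,-1,0,0,0.075,0]

```text
time: 10.52
tool_pos: [0.5685, -0.1323, 0.2367]
tool_rot: [-0.0, 0.757, 0.653, -0.0]
contact_force: [-0.2, -0.1, -4.3]
gripper_width: 0.082
grasp_force: 60.2
```

```bash
python3 f.py c5.png | grep -v px
```

```text
t 10.525 pos [ 0.5685 -0.1323  0.2367] yaw -8.45 tilt -1.0 F [-0.2 -0.1 -4.3] w 0.082 [-0.36 -0.05  1.7  -0.    1.48 -0.21]
MOVE [-0.007 -0.854 -0.161] turn 0.012
wrist rod n 4420 y [0.0207 0.0785] slope dx/dy,x0 [ 0.0753 -0.0015] upper z world [0.2199 0.2358 0.2431]
  y 0.03 x 0.0017 zw [0.2288 0.2303]
  y 0.05 x 0.0036 zw [0.2387 0.2431]
  y 0.07 x 0.0068 zw [0.242  0.2434]
wrist edge n 2268 x max (expect .053) 0.0531 y [-0.0082 -0.0007  0.0073] zw 0.2634 [-0.004 -0.   ]
scene plate x [-0.1082  0.0496] zw top 0.2648 y 0.0047
scene rod n 254 slope,x0 [ 0.0093 -0.0036] y [0.0222 0.0834] zw [0.218  0.2322 0.2429]
```

servo_tool:
  motion: [-1,0,0,0.005,0,-1,0,0,0.01,0,-1,0,0,0.01,0]

```text
time: 11.05
tool_pos: [0.5687, -0.1323, 0.2359]
tool_rot: [0.0, 0.757, 0.653, 0.0]
contact_force: [-0.5, -0.2, -2.7]
gripper_width: 0.083
grasp_force: 60.5
```

servo_tool:
  motion: [-1,0,0,0.005,0,-1,0,0,0.005,0]

```text
time: 11.3
tool_pos: [0.5687, -0.1323, 0.2358]
tool_rot: [0.0, 0.757, 0.653, 0.0]
contact_force: [-1.8, 1.0, 0.8]
gripper_width: 0.081
grasp_force: 61.0
```

The rod now carries the weight. I'll open slightly and gently.

servo_tool:
  motion: [-0.8,0,0,0,0,-0.75,0,0,0,0,-0.7,0,0,0,0,-0.6,0,0,0,0,-0.5,0,0,0,0]

```text
time: 11.92
tool_pos: [0.5686, -0.1323, 0.2349]
tool_rot: [0.0, 0.757, 0.653, 0.0]
contact_force: [0.1, -0.9, 0.5]
gripper_width: 0.252
grasp_force: 0.0
```

servo_tool:
  motion: [-0.4,0,0,0,0,-0.4,0,0,-0.02,0,-0.4,0,0,-0.08,0,-0.4,0,0,-0.16,0,-0.4,0,0,-0.25,0]

```text
time: 12.55
tool_pos: [0.5687, -0.1323, 0.266]
tool_rot: [0.0, 0.757, 0.653, 0.0]
contact_force: [0.7, 0.4, -0.1]
gripper_width: 0.299
grasp_force: 0.0
```

servo_tool:
  motion: [-0.4,0,0,-0.2,0,-0.4,0,0,-0.4,0,-0.4,0,0,-0.6,0,-0.4,0,0,-0.8,0,-0.4,0,0,-0.8,0]

```text
time: 13.18
tool_pos: [0.5695, -0.1326, 0.3644]
tool_rot: [0.003, 0.757, 0.653, 0.001]
contact_force: [-0.3, -0.2, -0.2]
gripper_width: 0.3
grasp_force: 0.0
```

```bash
cat > chk.py <<'E'
from h import *
s=manip.state(); print(s["time"],s["tool_pos"],s["contact_force"],s["gripper_width"])
p,d,c=grab("scene"); P,u,v=pts(d,c)
R0=np.array([.5685,-.1323]); a=np.radians(-8.45); n=np.array([np.cos(a),np.sin(a)]); l=np.array([-n[1],n[0]])
X=(P[:,:2]-R0)@n; Y=(P[:,:2]-R0)@l; Z=P[:,2]
k=(abs(X)<.035)&(abs(Y)<.13)&(Z>.05)&(Z<.285)
print("n",k.sum(),"Y",np.percentile(Y[k],[.5,99.5]),"Z",np.percentile(Z[k],[.5,99.5]))
k2=k&(abs(X)<.02)&(Z>.18)
for y in (-.09,-.06,-.03,.03,.045):
    q=k2&(abs(Y-y)<.008); print(" top edge at",y,np.percentile(Z[q],98).round(4) if q.any() else None, "X",np.median(X[q]).round(4) if q.any() else None)
q=k&(Y>.01)&(Y<.05)&(Z<.19)&(Z>.08); print("leg X vs Z slope",np.polyfit(Z[q],X[q],1))
w=grab("wrist"); o=np.zeros((420,800,3),np.uint8); o[:,:420]=cv2.resize(p[120:260,180:320],(420,420),interpolation=2); o[:285,420:]=cv2.resize(w[0],(380,285))
import sys; cv2.imwrite("pics/"+sys.argv[1],o[:,:,::-1])
E
python3 chk.py d1.png
```

```text
13.175 [ 0.56947371 -0.13261952  0.36443048] [-0.27883032 -0.18898753 -0.20011432] 0.29974632421110914
n 2612 Y [-0.10782819  0.05238546] Z [0.05349418 0.26374148]
 top edge at -0.09 0.2606 X 0.0048
 top edge at -0.06 0.262 X 0.0046
 top edge at -0.03 0.2625 X 0.0047
 top edge at 0.03 0.263 X 0.0048
 top edge at 0.045 0.2623 X 0.0047
leg X vs Z slope [-0.00062199  0.00517728]
```

View pics/d1.png

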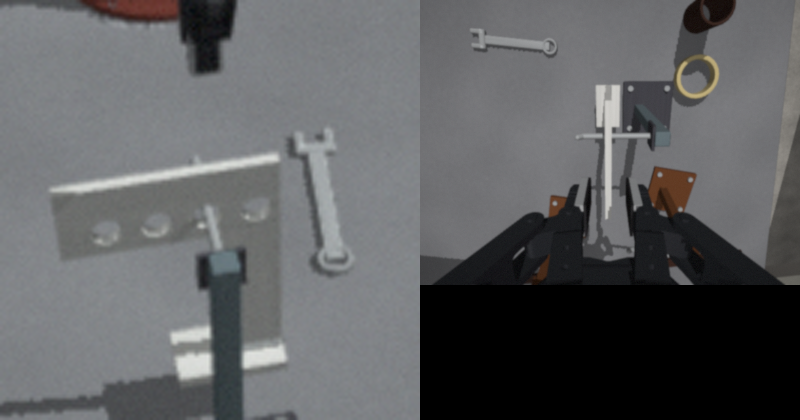

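It is hanging level on hole_3, with the rod through at (205,215) and the gripper clear above. I'll wait a few seconds for it to settle and compare.

servo_tool:
  motion: [-0.4,0,0,-0.2,0,-0.4,0,0,-0.2,0,-0.4,0,0,-0.2,0,-0.4,0,0,-0.2,0,-0.4,0,0,-0.2,0]

```text
time: 13.9
tool_pos: [0.5684, -0.1322, 0.3839]
tool_rot: [-0.001, 0.757, 0.653, -0.0]
contact_force: [-0.4, 0.0, 0.5]
gripper_width: 0.302
grasp_force: 0.0
```

servo_tool:
  motion: [-0.4,0,0,0,0,-0.4,0,0,0,0,-0.4,0,0,0,0,-0.4,0,0,0,0,-0.4,0,0,0,0]

```text
time: 14.52
tool_pos: [0.5686, -0.1323, 0.3849]
tool_rot: [0.0, 0.757, 0.653, -0.0]
contact_force: [1.0, 0.3, -0.0]
gripper_width: 0.301
grasp_force: 0.0
```

servo_tool:
  motion: [-0.4,0,0,0,0,-0.4,0,0,0,0,-0.4,0,0,0,0,-0.4,0,0,0,0,-0.4,0,0,0,0]

```text
time: 15.15
tool_pos: [0.5686, -0.1323, 0.3849]
tool_rot: [-0.0, 0.757, 0.653, -0.0]
contact_force: [0.1, -0.2, -0.5]
gripper_width: 0.306
grasp_force: 0.0
```

```bash
python3 chk.py d2.png; python3 -c "
import cv2,numpy as np
a=cv2.imread('pics/d1.png')[100:,:420].astype(int);b=cv2.imread('pics/d2.png')[100:,:420].astype(int)
print('diff>40 px',(abs(a-b).max(2)>40).sum())"; python3 chk.py d3.png|tail -8
```

```text
15.15 [ 0.56856941 -0.13228455  0.38490728] [ 0.11548489 -0.17820457 -0.52813152] 0.30564882361592005
n 2609 Y [-0.10782438  0.05250739] Z [0.05401592 0.26303371]
 top edge at -0.09 0.262 X 0.0046
 top edge at -0.06 0.2618 X 0.0048
 top edge at -0.03 0.2623 X 0.0047
 top edge at 0.03 0.263 X 0.0046
 top edge at 0.045 0.263 X 0.0048
leg X vs Z slope [-8.30587293e-05  5.11259087e-03]
diff>40 px 103
15.25 [ 0.56856832 -0.13229531  0.38491244] [-0.63574986  0.54213818  0.03914807] 0.2949077079972929
n 2614 Y [-0.10785942  0.05228022] Z [0.05276295 0.26356743]
 top edge at -0.09 0.262 X 0.005
 top edge at -0.06 0.2623 X 0.005
 top edge at -0.03 0.2627 X 0.0047
 top edge at 0.03 0.2636 X 0.0046
 top edge at 0.045 0.263 X 0.0048
leg X vs Z slope [0.00261162 0.00469232]
```

Level and still.

```bash
python3 -c "
from plant import job_done
print(job_done())"
```

```text
the job is handed in; nothing more can be done
None
```

The bracket hangs by hole_3 on the grey stand's hook rod, about 70 mm out from the post. It was level and still when handed in at about 15 s, with the gripper clear and the pipe stub, tape roll and wrench left alone.

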